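# Load the microscope stage so that all polished faces are level

### The arm

A 7-joint arm with a two-finger parallel gripper is mounted at the origin on the work surface. World frame = base frame: x ahead of the robot, y to its left, z up, the work surface at z = 0. Lengths are in m, angles in rad, forces in N, time in s.
With the tool pointing down it reaches from about 0.425 to 0.925 m from the base axis. Payload 6.8 kg.
Tool frame: the origin (TCP) lies at the very end of the fingers, on their centre line; the grasp point (between the pads) lies 19 mm behind it; z points along the fingers, y is the line along which they close (so a half turn about z gives the same grasp; the last joint's range is limited). The gripper opens to 85 mm and grips with 20 to 120 N. Pads are 22 mm wide; open, the fingers measure 114 mm over their backs; the gripper's body (76 mm by 85 mm) begins 54 mm behind the grasp point. The pads swing forward as they close: fully open they stand 13 mm farther back than shut.
Start: joints at [1.129, 0.477, 0.022, 1.555, -0.011, 1.109, -0.083], TCP at [0.221, -0.638, 0.231] pointing down, gripper open.
Joint ranges: [-2.96, 2.96], [-0.34, 2.1], [-1.41, 1.46], [0.24, 2.44], [-1.37, 4.51], [0.17, 1.92], [-2.96, 2.96]. Speed limits (rad/s): [2.39, 2.39, 3.14, 3.14, 3.14, 3.14, 3.14].

### API

Orientations are given as a rotation vector (axis times angle).
In Python, from bench import get_obs, viewer, r gives the robot as it stands. The module is installed in compiled form; this text tells all that it offers.
- The arm moves only by the tool play_rows, never from a script. Its argument "commands" is a list that holds one entry, the list of rows, each a list of 5 numbers: the gripper's target within -1 to 1 (shut at 1, half-way at 0, fully open at -1), then the shift along the tool's x, y, z scaled (see below), then the turn about the tool's z scaled (see below). A call has 1 to 12 rows; each row is the pose to reach, as a shift and turn from the pose commanded when the call began, along the tool's axes at that moment; what a row does not reach only later rows make up. The controller multiplies each number of a shift by 0.2 m and each number of a turn by pi/2 rad. A row lasts 1/12 s, in which the tool goes at most 41.7 mm and 7.16 degrees, less where a joint would pass 70% of its speed; a pose out of reach is approached as far as the arm can. A call with a number of a shift or a turn outside -1 to 1 is refused whole. A call with a gripper value outside its range is refused whole. The fingers move at their own pace and stop on an object; "grip_force" is the grip in N (left out, the last holds). Time passes only in rows, so rows that repeat a pose let the fingers close. It gives the time, the measured TCP pose, the force, the opening and the grip force at its end, in the units of the state.
- get_obs(): the state, without advancing time (a new reading comes with each control period).
- viewer.grab_frame(name): name is "scene" or "top" or "wrist"; returns a dict with "pixels" (420x560x3 uint8, red, green, blue), "fovy" (degrees; the focal length in pixels is half the picture's height over the tangent of half this angle, whatever the lens; pixels are square), "cx", "cy" (the principal point, pixels), "distortion" ([k1, k2, p1, p2, k3] as OpenCV has them; the pictures are not rectified), "world_to_cam" (4x4, takes a point from world to camera coordinates); the wrist camera has in their place "hand_eye" (4x4, takes a point from camera to tool coordinates, whose origin is the TCP and whose axes are the flange's). Camera axes: x right, y up, looking along -z (the intrinsics and any distortion apply to the point x, -y, -z); pixel columns grow to the right and rows downward; lengths in m; the calibration is good to about 2 mm. A picture is of the moment at which its call begins: read the wrist's pose just before it. There is no depth.
- r.hand_in(): hands the job in; it is judged then, once.
Trained networks look in a picture, given as the dict that the camera call returned (one of the last four; its "shot" number tells which), for a name from the list of things; names that differ only in an ending like _2 or _b are one class to them, and where a whole thing is asked for, a point or a joint stands for the part that bears it (a point fixed in the world has none). Each returns a list of dicts, best first, with "score" (0 to 1); they miss things now and then, are a little off and sometimes report something else, mostly with a low value. They report only what shows in the picture. A call takes as long as a camera call. They do not tell look-alikes from the thing itself.
- viewer.trace(picture, thing): "pixels" (420x560 bool, what is visible of it) and "rect" ([left, top, right, bottom] in pixels, round what is visible of it).
The state is a dict: "clock": time; "joints": joint angles; "qvel": joint speeds; "tau": joint torques, N m; "tcp_pos": TCP position; "orientation": TCP orientation; "contact_force": force on the tool from outside, world axes, zero at the start; "moment": the same for the moment, N m; "grip_width": finger opening in m; "gripper_force": force on a finger pad.
Only numpy, scipy, OpenCV 4.12 (cv2) and the standard library are available. Lean on these libraries where they do the work, as an engineer would, in place of code of your own. Each camera call takes 0.05 s, during which the arm holds its last target. There are 200 camera calls.

### The job

Load the electron microscope's stage: stand each of the four black resin-mounted specimens, polished face up, centred on its own riser on the stage plate, so that all four polished faces end up at the same height (the taller the specimen, the lower its riser: tallest on the lowest, shortest on the highest). Do not tip a specimen over, and leave the two bare aluminium stubs where they are.

Things in the scene. Friction and masses are not known exactly. Their poses are not given: they have to be found in the camera images.
- mount_10: The shortest resin-mounted specimen: an upright, loose black resin disc 40 mm in diameter and 10 mm tall; the polished metal section showing in its top face is a thin flat strip 28 x 6 mm. It stands on the table, section up. Origin: centre of its underside, z up along its axis.
- mount_18: The second shortest resin-mounted specimen: an upright, loose black resin disc 40 mm in diameter and 18 mm tall; the polished metal section showing in its top face is a 17 mm square. It stands on the table, section up. Origin: centre of its underside, z up along its axis.
- mount_26: The second tallest resin-mounted specimen: an upright, loose black resin disc 40 mm in diameter and 26 mm tall; the polished metal section showing in its top face is a tube ring, 22 mm outside and 14 mm inside. It stands on the table, section up. Origin: centre of its underside, z up along its axis.
- mount_34: The tallest resin-mounted specimen: an upright, loose black resin disc 40 mm in diameter and 34 mm tall; the polished metal section showing in its top face is a solid round bar 20 mm across. It stands on the table, section up. Origin: centre of its underside, z up along its axis.
- riser_10: The lowest aluminium riser (the base disc alone: a 10 mm base disc, 8 mm for each spacer), a flat-topped cylinder 38 mm in diameter and 10 mm tall, bolted to the square dark-anodised stage plate (220 x 220 mm, 12 mm thick, lying on the table; the four risers stand in a square 104 mm apart). Origin: centre of its underside, on the plate's top, 12 mm above the table; its flat top is 10 mm above that. z up.
- riser_18: The second lowest aluminium riser (base disc and one spacer disc: a 10 mm base disc, 8 mm for each spacer), a flat-topped cylinder 38 mm in diameter and 18 mm tall, bolted to the square dark-anodised stage plate (220 x 220 mm, 12 mm thick, lying on the table; the four risers stand in a square 104 mm apart). Origin: centre of its underside, on the plate's top, 12 mm above the table; its flat top is 18 mm above that. z up.
- riser_26: The second highest aluminium riser (base disc and two spacer discs: a 10 mm base disc, 8 mm for each spacer), a flat-topped cylinder 38 mm in diameter and 26 mm tall, bolted to the square dark-anodised stage plate (220 x 220 mm, 12 mm thick, lying on the table; the four risers stand in a square 104 mm apart). Origin: centre of its underside, on the plate's top, 12 mm above the table; its flat top is 26 mm above that. z up.
- riser_34: The highest aluminium riser (base disc and three spacer discs: a 10 mm base disc, 8 mm for each spacer), a flat-topped cylinder 38 mm in diameter and 34 mm tall, bolted to the square dark-anodised stage plate (220 x 220 mm, 12 mm thick, lying on the table; the four risers stand in a square 104 mm apart). Origin: centre of its underside, on the plate's top, 12 mm above the table; its flat top is 34 mm above that. z up.
- stub_wide: Bare aluminium specimen stub, not resin-mounted: a loose plain disc 32 mm in diameter, 10 mm tall, standing among the specimens. To be left alone. Origin: centre of its underside, z up.
- stub_narrow: Bare aluminium specimen stub, not resin-mounted: a loose plain disc 25 mm in diameter, 15 mm tall, standing among the specimens. To be left alone. Origin: centre of its underside, z up.
There are look-alikes about, which are no part of the job. What is shaped like the mount_10 but orange is not meant. What is shaped like the mount_18 but purple is not meant.

How it is judged:
At the end, for the whole second after the job is handed in: Each mount stands upright (within 0.08 rad), at rest on the riser that makes 44 mm with it (10 on 34, 18 on 26, 26 on 18, 34 on 10), axes within 10 mm, underside within 3 mm of the riser's top; both bare stubs within 20 mm of where they started (horizontal distance between mount_10 and riser_34 below 0.01 m and z of mount_10 in the frame of riser_34 between 0.031 and 0.037 m and angle between each of mount_10, mount_18, mount_26, mount_34's own z axis and vertical below 0.08 rad and linear speed of each of mount_10, mount_18, mount_26, mount_34 below 0.01 m/s and angular speed of each of mount_10, mount_18, mount_26, mount_34 below 0.1 rad/s and horizontal distance between mount_18 and riser_26 below 0.01 m and z of mount_18 in the frame of riser_26 between 0.023 and 0.029 m and horizontal distance between mount_26 and riser_18 below 0.01 m and z of mount_26 in the frame of riser_18 between 0.015 and 0.021 m and horizontal distance between mount_34 and riser_10 below 0.01 m and z of mount_34 in the frame of riser_10 between 0.007 and 0.013 m and distance of each of stub_wide, stub_narrow from where it was at the start of the episode below 0.02 m); the robot touches nothing.
It fails at once if a specimen is tipped over (more than 40 degrees) (angle between any of mount_10, mount_18, mount_26, mount_34's own z axis and vertical above 0.7 rad).
It fails at once if the wide bare stub is moved more than 20 mm (distance of stub_wide from where it was at the start of the episode above 0.02 m).
It fails at once if the narrow bare stub is moved more than 20 mm (distance of stub_narrow from where it was at the start of the episode above 0.02 m).
It also fails if it takes over 104 s, if anything falls off the work surface, if the arm or the gripper's body presses on something with over 40 N, if the wrist force passes 120 N, or if a joint passes its speed limit or range.

## Working session

There is one attempt and no reset: what is moved stays moved. The work goes in short steps, Python scripts to look and compute and a tool call to move; the robot and the scene stay as the last step left them, time stands still between calls to the robot, and variables do not carry over. Pictures are saved under pics/ and viewed, at most 14 in all, crops included, and the job is handed in when it is done.

Besides the shell and the picture viewer there is one more tool, called after "Request:" as a command line: name --argument value ..., lists and objects as JSON in quotes. play_rows: Moves the arm, as the interface text tells. Shifts and turns lie within -1 to 1; 1 stands for 0.2 m of shift or pi/2 rad of turn. Its arguments: {"type":"object","properties":{"commands":{"type":"array","items":{"type":"array","items":{"type":"array","items":{"type":"number","minimum":-1,"maximum":1}}}},"grip_force":{"type":"number"}},"required":["commands"]}

```bash
mkdir -p pics; cat > h.py <<'E'
import numpy as np, cv2
from scipy.spatial.transform import Rotation as R
from bench import get_obs, viewer, r
def K(p):
    f=210/np.tan(np.radians(p["fovy"])/2); return np.array([[f,0,p["cx"]],[0,f,p["cy"]],[0,0,1.]])
def w2c(p,obs=None):
    if "world_to_cam" in p: return np.array(p["world_to_cam"])
    T=np.eye(4); T[:3,:3]=R.from_rotvec(obs["orientation"]).as_matrix(); T[:3,3]=obs["tcp_pos"]
    return np.linalg.inv(T@np.array(p["hand_eye"]))
def unproj(p,uv,z,obs=None):
    n=cv2.undistortPoints(np.array(uv,float).reshape(-1,1,2),K(p),np.array(p["distortion"],float)).reshape(-1,2)
    M=np.linalg.inv(w2c(p,obs)); d=np.c_[n[:,0],-n[:,1],-np.ones(len(n))]@M[:3,:3].T
    o=M[:3,3]; return o+d*((z-o[2])/d[:,2])[:,None]
def proj(p,X,obs=None):
    X=np.atleast_2d(X); M=w2c(p,obs); c=X@M[:3,:3].T+M[:3,3]; c=c*[1,-1,-1]
    return cv2.projectPoints(c,np.zeros(3),np.zeros(3),K(p),np.array(p["distortion"],float))[0].reshape(-1,2)
def save(p,n): cv2.imwrite("pics/"+n,p["pixels"][:,:,::-1])
E
python3 - <<'E'
from h import *
np.set_printoptions(precision=4,suppress=True)
print(get_obs())
for n in ["top","scene"]:
    p=viewer.grab_frame(n); save(p,n+"0.png"); print(n,p["fovy"],p["distortion"],np.linalg.inv(w2c(p))[:3,3])
    names=["mount_10","mount_18","mount_26","mount_34","riser_10","riser_18","riser_26","riser_34","stub_wide","stub_narrow"]
    for t in names:
        for d in viewer.trace(p,t)[:3]:
            ys,xs=np.nonzero(d["pixels"]); print(t,round(d["score"],2),np.round(d["rect"]),round(xs.mean(),1),round(ys.mean(),1))
E
```

```text
{'clock': 0.0, 'joints': array([ 1.1289,  0.4778,  0.0224,  1.5565, -0.0115,  1.1093, -0.0831]), 'qvel': array([-0.0036, -0.0004,  0.0006, -0.0001,  0.0005, -0.    , -0.0001]), 'tau': array([ -0.0004, -59.6468,   1.6079, -28.1202,   0.0124,   0.0093,
        -0.0001]), 'tcp_pos': array([ 0.2209, -0.6372,  0.2303]), 'orientation': array([-3.0961, -0.5217,  0.0008]), 'contact_force': array([ 0.3597,  0.5998, -0.5393]), 'moment': array([0.0205, 0.0386, 0.0071]), 'gripper_force': 0.0, 'grip_width': 0.08544478515466454}
top 52.483967097614745 [-0.0786  0.      0.      0.      0.    ] [0.3455 0.0569 1.0805]
mount_10 0.72 [218. 235. 236. 247.] 226.7 239.4
mount_10 0.64 [160. 235. 179. 254.] 168.4 241.5
mount_10 0.57 [267. 226. 284. 245.] 275.0 233.1
mount_18 0.72 [218. 235. 236. 247.] 226.7 239.4
mount_18 0.64 [160. 235. 179. 254.] 168.4 241.5
mount_18 0.57 [267. 226. 284. 245.] 275.0 233.1
mount_26 0.72 [218. 235. 236. 247.] 226.7 239.4
mount_26 0.64 [160. 235. 179. 254.] 168.4 241.5
mount_26 0.57 [267. 226. 284. 245.] 275.0 233.1
mount_34 0.72 [218. 235. 236. 247.] 226.7 239.4
mount_34 0.
[... 1348 characters left out ...]
356. 323.] 349.7 313.0
riser_10 0.66 [186. 180. 201. 198.] 194.4 186.4
riser_10 0.66 [221. 163. 237. 180.] 228.4 170.8
riser_10 0.47 [167. 167. 181. 178.] 175.2 170.9
riser_18 0.66 [186. 180. 201. 198.] 194.4 186.4
riser_18 0.66 [221. 163. 237. 180.] 228.4 170.8
riser_18 0.47 [167. 167. 181. 178.] 175.2 170.9
riser_26 0.66 [186. 180. 201. 198.] 194.4 186.4
riser_26 0.66 [221. 163. 237. 180.] 228.4 170.8
riser_26 0.47 [167. 167. 181. 178.] 175.2 170.9
riser_34 0.66 [186. 180. 201. 198.] 194.4 186.4
riser_34 0.66 [221. 163. 237. 180.] 228.4 170.8
riser_34 0.47 [167. 167. 181. 178.] 175.2 170.9
stub_narrow 0.63 [299. 263. 313. 280.] 305.6 270.0
stub_narrow 0.26 [222. 163. 238. 182.] 228.0 170.5
```

```bash
python3 - <<'E'
import cv2
a=cv2.imread("pics/top0.png"); cv2.imwrite("pics/top0c.png",cv2.resize(a[120:300,140:460],None,fx=2.5,fy=2.5,interpolation=cv2.INTER_CUBIC))
a=cv2.imread("pics/scene0.png"); cv2.imwrite("pics/scene0c.png",cv2.resize(a[130:350,140:400],None,fx=2.7,fy=2.7,interpolation=cv2.INTER_CUBIC))
E
```

```text
(no output)
```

View pics/top0c.png

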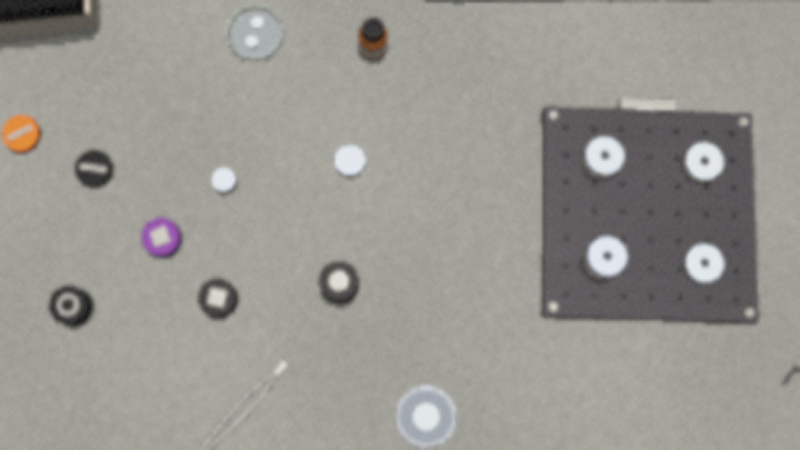

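View pics/scene0c.png

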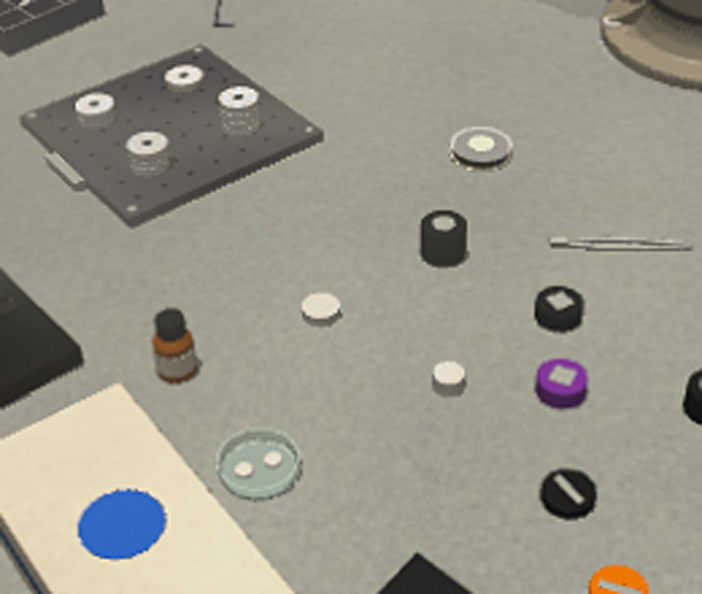

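The top crop shows the black mounts at about (94,169) strip, (218,298) square, (71,306) ring and (339,283) round bar. The stubs are at (223,180) and (349,160), and the four risers are on the plate at right. In the scene view the risers show different heights. Next I'll triangulate.

```bash
cat > seg.py <<'E'
from h import *
def blob(p,uv,rad,thr,bright=True):
    g=cv2.cvtColor(p["pixels"],cv2.COLOR_RGB2GRAY); m=(g>thr if bright else g<thr).astype(np.uint8)
    k=np.zeros_like(m); cv2.circle(k,tuple(int(round(v)) for v in uv),rad,1,-1); m&=k
    n,l,s,c=cv2.connectedComponentsWithStats(m); i=1+np.argmax(s[1:,4]); return c[i],s[i]
E
python3 - <<'E'
from seg import *
np.set_printoptions(precision=4,suppress=True)
t=viewer.grab_frame("top"); s=viewer.grab_frame("scene")
tc=lambda u,v:(140+u/2.5,120+v/2.5); sc=lambda u,v:(140+u/2.7,130+v/2.7)
T={"A":tc(605,156),"B":tc(705,160),"C":tc(607,257),"D":tc(705,262)}
S={n:sc(*q) for n,q in dict(a=(184,76),b=(95,104),c=(148,143),d=(238,97)).items()}
Tb={k:blob(t,v,11,170)[0] for k,v in T.items()}; Sb={k:blob(s,v,9,175) for k,v in S.items()}
print(Sb)
for k,v in Tb.items():
    print(k,v)
    for h in (10,18,26,34):
        X=unproj(t,v,.012+h/1000)[0]; u=proj(s,X)[0]
        print(h,X,u,{q:round(float(np.linalg.norm(u-w[0])),1) for q,w in Sb.items()})
M={"mount_10":((94,169),.01),"mount_18":((218,297),.018),"mount_26":((67,304),.026),"mount_34":((339,280),.034),"stub_w":((349,160),.01),"stub_n":((223,180),.015),"purple":((161,237),.018),"orange":((21,133),.01)}
for k,(q,h) in M.items():
    b=np.array(tc(*q)); 
    if k!="mount_26" : b=blob(t,b,7,150)[0]
    X=unproj(t,b,h)[0]; print(k,b,X,proj(s,X)[0], "scene crop",(proj(s,X)[0]-[140,130])*2.7)
E
```

```text
{'a': (array([207.5938, 157.3438]), array([201, 154,  14,   7,  64], dtype=int32)), 'b': (array([174.4722, 167.9722]), array([168, 165,  14,   7,  72], dtype=int32)), 'c': (array([193.9655, 182.4943]), array([187, 179,  15,   8,  87], dtype=int32)), 'd': (array([227.8077, 165.5769]), array([221, 162,  14,   8,  78], dtype=int32))}
A [381.5614 181.7076]
10 [ 0.6167 -0.1755  0.022 ] [192.5568 187.8741] {'a': 34.0, 'b': 26.9, 'c': 5.6, 'd': 41.7}
18 [ 0.6147 -0.1738  0.03  ] [193.2368 185.291 ] {'a': 31.4, 'b': 25.5, 'c': 2.9, 'd': 39.8}
26 [ 0.6127 -0.172   0.038 ] [193.9233 182.6862] {'a': 28.8, 'b': 24.4, 'c': 0.2, 'd': 38.0}
34 [ 0.6106 -0.1703  0.046 ] [194.6165 180.0596] {'a': 26.2, 'b': 23.5, 'c': 2.5, 'd': 36.2}
B [421.3827 183.8642]
10 [ 0.6138 -0.2784  0.022 ] [173.5789 170.6885] {'a': 36.5, 'b': 2.9, 'c': 23.6, 'd': 54.5}
18 [ 0.6118 -0.2758  0.03  ] [174.2866 168.2993] {'a': 35.1, 'b': 0.4, 'c': 24.3, 'd': 53.6}
26 [ 0.6098 -0.2733  0.038 ] [175.0013 165.8894] {'a': 33.7, 'b': 2.1, 'c': 25.2, 'd': 52.8}
34 [ 0.6077 -0.2708  0.046 ] [175.7231 163.4587] {'a': 32.5, 'b': 4.7, '
[... 912 characters left out ...]
mount_18 [226.2889 238.4222] [0.4615 0.2154 0.018 ] [346.7108 241.1476] scene crop [558.1191 300.0984]
mount_26 [166.8 241.6] [0.4484 0.3637 0.026 ] [403.9938 272.373 ] scene crop [712.7831 384.407 ]
mount_34 [275.   231.76] [0.4795 0.0929 0.034 ] [303.6647 212.489 ] scene crop [441.8947 222.7203]
stub_w [280.     183.6525] [0.608  0.0846 0.01  ] [257.9293 242.2725] scene crop [318.4092 303.1358]
stub_n [228.496 191.176] [0.5838 0.2164 0.015 ] [305.9507 267.8188] scene crop [448.0668 372.1108]
purple [203.5472 214.0566] [0.5221 0.2767 0.018 ] [347.7471 268.8273] scene crop [560.9172 374.8337]
orange [147.5    172.3651] [0.6307 0.4341 0.01  ] [368.7223 348.0232] scene crop [617.5501 588.6627]
```

Request:
play_rows --commands '[[[-0.45,0.92,-0.51,0.15,0.213],[-0.45,0.92,-0.51,0.15,0.213],[-0.45,0.92,-0.51,0.15,0.213],[-0.45,0.92,-0.51,0.15,0.213],[-0.45,0.92,-0.51,0.15,0.213],[-0.45,0.92,-0.51,0.15,0.213],[-0.45,0.92,-0.51,0.15,0.213],[-0.45,0.92,-0.51,0.15,0.213]]]'

```text
clock: 1.87
tcp_pos: [0.3616, -0.4813, 0.2015]
orientation: [3.141, 0.0, -0.0]
contact_force: [-1.0, -0.2, -0.1]
grip_width: 0.0618
gripper_force: 0.0
```

Request:
play_rows --commands '[[[-0.45,0.55,-1,0.2,0],[-0.45,0.55,-1,0.2,0],[-0.45,0.55,-1,0.2,0],[-0.45,0.55,-1,0.2,0],[-0.45,0.55,-1,0.2,0],[-0.45,0.55,-1,0.2,0]]]'

```text
clock: 2.37
tcp_pos: [0.4731, -0.2786, 0.161]
orientation: [-3.141, -0.0, -0.001]
contact_force: [0.0, -1.1, 0.5]
grip_width: 0.0617
gripper_force: 0.0
```

Request:
play_rows --commands '[[[-0.45,0,-1,0,0],[-0.45,0,-1,0,0],[-0.45,0,-1,0,0],[-0.45,0,-1,0,0],[-0.45,0,-1,0,0],[-0.45,0,-1,0,0]]]'

```text
clock: 2.87
tcp_pos: [0.4724, -0.076, 0.1618]
orientation: [-3.139, -0.008, -0.002]
contact_force: [0.4, 0.3, 0.1]
grip_width: 0.0621
gripper_force: 0.0
```

Request:
play_rows --commands '[[[-0.45,0,-0.875,0,0],[-0.45,0,-0.875,0,0],[-0.45,0,-0.875,0,0],[-0.45,0,-0.875,0,0],[-0.45,0,-0.875,0,0],[-0.45,0,-0.875,0,0],[-0.45,0,-0.875,0,0]]]'

```text
clock: 3.45
tcp_pos: [0.4728, 0.0921, 0.1614]
orientation: [3.141, -0.004, 0.0]
contact_force: [-0.2, -1.2, -0.4]
grip_width: 0.0616
gripper_force: 0.0
```

```bash
python3 - <<'E'
from h import *
o=get_obs(); p=viewer.grab_frame("wrist"); save(p,"w1.png"); print(o["tcp_pos"],o["clock"],o["joints"])
print(proj(p,[[.4795,.0929,.034]],o), np.array(p["hand_eye"]).round(3))
E
```

```text
[0.47276635 0.09213141 0.16136418] 3.45 [-0.10699083  0.2616235  -0.24902641  2.06290051  0.08785519  0.82672409
 -1.98061585]
[[275.50783044 191.15165295]] [[-0.     0.949  0.314  0.081]
 [ 1.     0.    -0.     0.   ]
 [-0.     0.314 -0.949 -0.142]
 [ 0.     0.     0.     1.   ]]
```

View pics/w1.png

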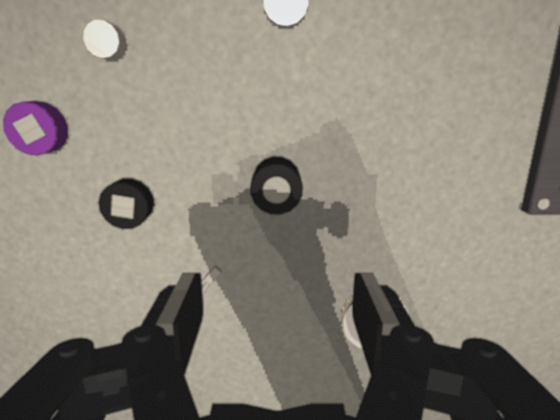

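The wrist view shows the round-bar section at about (276,189), and I predicted (275.5,191). That agrees within about 1 mm, so I'll grasp mount_34.

Request:
play_rows --commands '[[[-0.45,0.04,0,0.3,0],[-0.45,0.04,0,0.6,0],[-0.45,0.04,0,0.75,0],[-0.45,0.04,0,0.75,0],[-0.45,0.04,0,0.75,0],[-0.45,0.04,0,0.75,0],[1,0.04,0,0.75,0],[1,0.04,0,0.75,0],[1,0.04,0,0.75,0],[1,0.04,0,0.75,0],[1,0.04,0,0.75,0],[1,0.04,0,0.75,0]]]' --grip_force 40

```text
clock: 4.5
tcp_pos: [0.4819, 0.0933, 0.0135]
orientation: [-3.141, 0.003, -0.006]
contact_force: [-0.9, -2.6, 8.0]
grip_width: 0.0385
gripper_force: 40.6
```

Request:
play_rows --commands '[[[1,0,0,-0.2,0],[1,0,0,-0.4,0],[1,0.03,0.2,-0.5,0],[1,0.1,0.4,-0.5,0],[1,0.13,0.6,-0.5,0],[1,0.13,0.8,-0.5,0],[1,0.13,1,-0.5,0],[1,0.13,1,-0.5,0]]]'

```text
clock: 5.17
tcp_pos: [0.5053, -0.1167, 0.1128]
orientation: [3.136, -0.021, 0.003]
contact_force: [-0.6, -1.4, -0.6]
grip_width: 0.0383
gripper_force: 41.0
```

Request:
play_rows --commands '[[[1,0,0.2,0,0],[1,0,0.4,0,0],[1,0,0.6,0,0],[1,0,0.8,0,0],[1,0,0.84,0,0],[1,0,0.84,0,0],[1,0,0.84,0,0],[1,0,0.84,0,0]]]'

```text
clock: 5.83
tcp_pos: [0.5062, -0.2725, 0.1119]
orientation: [-3.141, -0.002, -0.001]
contact_force: [0.9, 0.8, -0.7]
grip_width: 0.0383
gripper_force: 41.1
```

```bash
python3 - <<'E'
from h import *
o=get_obs(); p=viewer.grab_frame("wrist"); save(p,"w2.png"); print(o["tcp_pos"],o["clock"],o["grip_width"],o["contact_force"])
for n,X in dict(r10=[.5077,-.2753,.022],r18=[.6118,-.2758,.03],r26=[.6127,-.172,.038],r34=[.5088,-.1711,.046]).items(): print(n,proj(p,X,o))
t=o["tcp_pos"]; print(proj(p,[t[0],t[1],t[2]+.0205],o))
E
```

```text
[ 0.50618965 -0.27245767  0.11189169] 5.8333 0.03825233839339781 [ 0.91519031  0.76840464 -0.72282647]
r10 [[281.1077061  214.35342332]]
r18 [[282.93423975  37.64070842]]
r26 [[83.90235015 33.47543283]]
r34 [[104.20230479 225.6786054 ]]
[[276.20692912 314.21682459]]
```

View pics/w2.png

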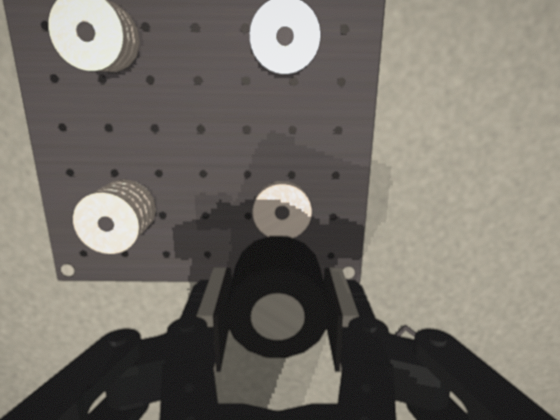

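The wrist view shows the riser_10 hole at (282,211), riser_34 at (105,223) and the held bar at (277,317). These agree to about 1–2 mm, and mount_34 is level. I'll lower it.

Request:
play_rows --commands '[[[1,0.015,0.015,0.1,0],[1,0.015,0.015,0.2,0],[1,0.015,0.015,0.3,0],[1,0.015,0.015,0.35,0],[1,0.015,0.015,0.37,0],[1,0.015,0.015,0.38,0],[1,0.015,0.015,0.38,0],[1,0.015,0.015,0.38,0]]]'

```text
clock: 6.55
tcp_pos: [0.5097, -0.2768, 0.0363]
orientation: [3.141, 0.0, 0.002]
contact_force: [-0.0, -0.3, -0.9]
grip_width: 0.0386
gripper_force: 41.2
```

Request:
play_rows --commands '[[[1,0,-0.005,0.008,0],[1,0,-0.005,0.008,0],[1,0,-0.005,0.008,0]]]'

```text
clock: 6.8
tcp_pos: [0.5098, -0.2769, 0.0356]
orientation: [3.14, -0.001, 0.004]
contact_force: [-2.7, -0.8, 9.3]
grip_width: 0.0384
gripper_force: 42.1
```

Request:
play_rows --commands '[[[-0.45,0,0,0,0],[-0.45,0,0,0,0],[-0.45,0,0,0,0],[-0.45,0,0,-0.1,0],[-0.45,0,0,-0.3,0],[-0.45,0,0,-0.5,0],[-0.45,0,-0.2,-0.5,0],[-0.45,-0.05,-0.4,-0.5,0],[-0.45,-0.1,-0.6,-0.5,0],[-0.45,-0.1,-0.8,-0.5,0],[-0.45,-0.1,-1,-0.5,0],[-0.45,-0.1,-1,-0.5,0]]]'

```text
clock: 7.8
tcp_pos: [0.4891, -0.0672, 0.1341]
orientation: [-3.138, -0.016, -0.001]
contact_force: [-0.3, -0.5, -0.3]
grip_width: 0.0618
gripper_force: 0.0
```

```bash
python3 - <<'E'
from h import *
o=get_obs(); p=viewer.grab_frame("top"); print(o["tcp_pos"]); a=p["pixels"][140:280,330:470,::-1]
cv2.imwrite("pics/t2.png",cv2.resize(a,None,fx=3,fy=3,interpolation=cv2.INTER_CUBIC))
print(proj(p,[[.5077,-.2753,.056]]),(proj(p,[[.5077,-.2753,.056]])-[330,140])*3)
E
```

```text
[ 0.48911627 -0.06724695  0.13408046]
[[425.80062665 222.76691767]] [[287.40187995 248.30075301]]
```

View pics/t2.png

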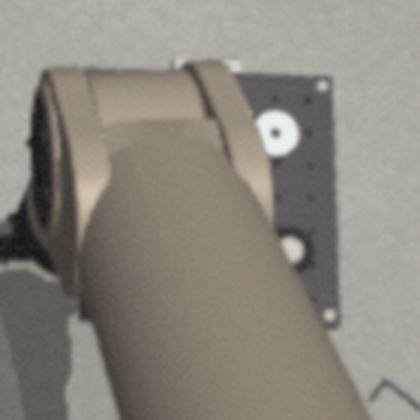

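The top crop shows the round-bar mount seated at (290,250), against a prediction of (287,248), so mount_34 is on riser_10. Next is mount_18.

Request:
play_rows --commands '[[[-0.45,-0.03,-0.2,0,0],[-0.45,-0.06,-0.4,0,0],[-0.45,-0.1,-0.6,0,0],[-0.45,-0.13,-0.8,0,0],[-0.45,-0.13,-1,0,0],[-0.45,-0.13,-1,0,0]]]'

```text
clock: 8.35
tcp_pos: [0.4632, 0.1319, 0.1345]
orientation: [-3.137, -0.014, -0.004]
contact_force: [0.1, -0.3, 1.0]
grip_width: 0.0618
gripper_force: 0.0
```

Request:
play_rows --commands '[[[-0.45,0,-0.2,0,0],[-0.45,0,-0.4,0,0],[-0.45,0,-0.43,0,0],[-0.45,0,-0.43,0,0],[-0.45,0,-0.43,0,0],[-0.45,0,-0.43,0,0]]]'

```text
clock: 8.85
tcp_pos: [0.4636, 0.2077, 0.1334]
orientation: [3.14, -0.005, -0.001]
contact_force: [-0.3, -0.5, 0.1]
grip_width: 0.0618
gripper_force: 0.0
```

```bash
cat > chk.py <<'E'
from seg import *; import sys
# mount section seen by the wrist camera vs. prediction: chk.py x y h
o=get_obs(); p=viewer.grab_frame("wrist"); X=np.array([float(v) for v in sys.argv[1:4]]); u=proj(p,X,o)[0]
save(p,sys.argv[4])
g=cv2.cvtColor(p["pixels"],cv2.COLOR_RGB2GRAY)
m=(g<60).astype(np.uint8); n,l,s,c=cv2.connectedComponentsWithStats(m)
print("tcp",o["tcp_pos"].round(4),"t",o["clock"],"j7",o["joints"][6].round(2)); print("pred",u)
try:
    b,st=blob(p,u,28,130); print("section",b,st[4],unproj(p,b,X[2],o)[0].round(4))
except Exception as e: print(e)
E
python3 chk.py .4615 .2154 .018 w3.png
```

```text
tcp [0.4636 0.2077 0.1334] t 8.85 j7 -2.26
pred [265.72628823 207.36485185]
attempt to get argmax of an empty sequence
```

View pics/w3.png

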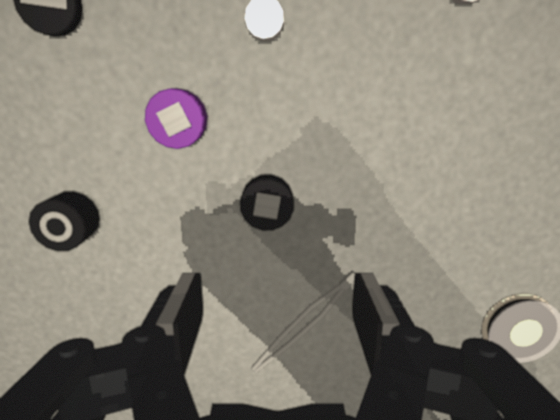

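The square section is at (267,206), as predicted at (266,207). I'll grasp mount_18.

Request:
play_rows --commands '[[[-0.45,-0.01,-0.038,0.2,0],[-0.45,-0.01,-0.038,0.4,0],[-0.45,-0.01,-0.038,0.55,0],[-0.45,-0.01,-0.038,0.63,0],[-0.45,-0.01,-0.038,0.63,0],[-0.45,-0.01,-0.038,0.63,0],[1,-0.01,-0.038,0.63,0],[1,-0.01,-0.038,0.63,0],[1,-0.01,-0.038,0.63,0],[1,-0.01,-0.038,0.63,0],[1,-0.01,-0.038,0.63,0],[1,-0.01,-0.038,0.63,0]]]'

```text
clock: 9.9
tcp_pos: [0.4625, 0.2175, 0.0096]
orientation: [-3.141, 0.002, -0.005]
contact_force: [-0.8, -0.7, 6.7]
grip_width: 0.0379
gripper_force: 39.6
```

Request:
play_rows --commands '[[[1,0,0,-0.2,0],[1,0,0,-0.4,0],[1,0.1,0.15,-0.55,0],[1,0.2,0.3,-0.55,0],[1,0.3,0.45,-0.55,0],[1,0.4,0.6,-0.55,0],[1,0.5,0.75,-0.55,0],[1,0.6,0.9,-0.55,0],[1,0.7,1,-0.55,0],[1,0.75,1,-0.55,0],[1,0.75,1,-0.55,0]]]'

```text
clock: 10.82
tcp_pos: [0.6135, 0.0152, 0.1189]
orientation: [3.142, -0.008, 0.006]
contact_force: [-0.5, 0.9, -0.8]
grip_width: 0.0378
gripper_force: 40.5
```

Request:
play_rows --commands '[[[1,0,0.2,0,0],[1,0,0.4,0,0],[1,0,0.6,0,0],[1,0,0.8,0,0],[1,0,0.94,0,0],[1,0,0.94,0,0],[1,0,0.94,0,0],[1,0,0.94,0,0]]]'

```text
clock: 11.48
tcp_pos: [0.6108, -0.1683, 0.1182]
orientation: [-3.14, -0.002, -0.001]
contact_force: [-0.4, 1.1, -0.1]
grip_width: 0.0378
gripper_force: 40.6
```

```bash
python3 chk.py .6127 -.172 .038 w4.png
```

```text
tcp [ 0.6108 -0.1683  0.1182] t 11.4833 j7 -1.52
pred [282.73668125 218.7953323 ]
section [283.32797927 215.51813472] 1930 [ 0.6149 -0.1724  0.038 ]
```

Request:
play_rows --commands '[[[1,0.016,0.018,0.1,0],[1,0.016,0.018,0.2,0],[1,0.016,0.018,0.28,0],[1,0.016,0.018,0.32,0],[1,0.016,0.018,0.34,0],[1,0.016,0.018,0.355,0],[1,0.016,0.018,0.36,0],[1,0.016,0.018,0.36,0]]]'

```text
clock: 12.2
tcp_pos: [0.6143, -0.1724, 0.0477]
orientation: [-3.141, -0.001, -0.0]
contact_force: [-4.0, 2.8, 7.2]
grip_width: 0.0376
gripper_force: 41.4
```

Request:
play_rows --commands '[[[-0.45,0,0,0,0],[-0.45,0,0,0,0],[-0.45,0,0,0,0],[-0.45,0,0,-0.1,0],[-0.45,0,0,-0.3,0],[-0.45,0,0,-0.4,0],[-0.45,0,-0.2,-0.4,0],[-0.45,0,-0.4,-0.4,0],[-0.45,0,-0.6,-0.4,0],[-0.45,0,-0.8,-0.4,0],[-0.45,0,-1,-0.4,0],[-0.45,0,-1,-0.4,0]]]'

```text
clock: 13.2
tcp_pos: [0.614, 0.0379, 0.1265]
orientation: [-3.135, -0.019, -0.002]
contact_force: [0.0, 1.8, 0.9]
grip_width: 0.0618
gripper_force: 0.0
```

Request:
play_rows --commands '[[[-0.45,0,-0.2,0,0],[-0.45,0,-0.4,0,0],[-0.45,0,-0.6,0,0],[-0.45,0,-0.8,0,0],[-0.45,0,-1,0,0],[-0.45,0,-1,0,0]]]'

```text
clock: 13.7
tcp_pos: [0.6122, 0.238, 0.1265]
orientation: [-3.134, -0.017, -0.001]
contact_force: [0.6, 2.2, 0.5]
grip_width: 0.062
gripper_force: 0.0
```

Request:
play_rows --commands '[[[-0.45,-0.1,-0.2,0,0],[-0.45,-0.1,-0.4,0,0],[-0.45,-0.1,-0.59,0,0],[-0.45,-0.1,-0.59,0,0],[-0.45,-0.1,-0.59,0,0],[-0.45,-0.1,-0.59,0,0]]]'

```text
clock: 14.2
tcp_pos: [0.5947, 0.343, 0.1254]
orientation: [3.141, -0.001, 0.0]
contact_force: [0.9, -0.1, -0.9]
grip_width: 0.0617
gripper_force: 0.0
```

```bash
python3 chk.py .5938 .3534 .01 w5.png
```

```text
tcp [0.5947 0.343  0.1254] t 14.2 j7 -2.34
pred [262.01816213 205.82157862]
section [245. 198.] 1 [0.5997 0.3654 0.01  ]
```

View pics/w5.png

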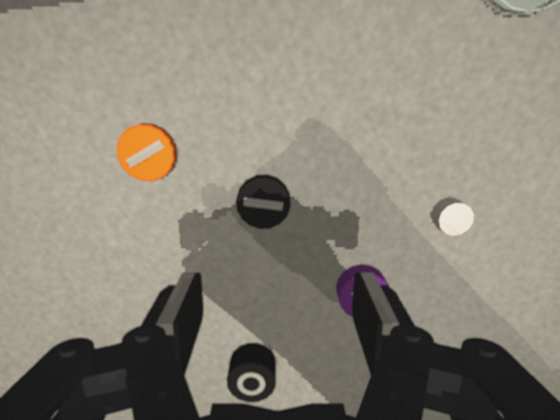

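The strip is at (263,203), as predicted at (262,206). I'll grasp mount_10 low.

Request:
play_rows --commands '[[[-0.45,0,-0.048,0.2,0],[-0.45,0,-0.048,0.4,0],[-0.45,0,-0.048,0.55,0],[-0.45,0,-0.048,0.6,0],[-0.45,0,-0.048,0.61,0],[-0.45,0,-0.048,0.61,0],[1,0,-0.048,0.61,0],[1,0,-0.048,0.61,0],[1,0,-0.048,0.61,0],[1,0,-0.048,0.61,0],[1,0,-0.048,0.61,0],[1,0,-0.048,0.61,0]]]'

```text
clock: 15.25
tcp_pos: [0.5963, 0.3541, 0.0068]
orientation: [-3.14, 0.002, -0.006]
contact_force: [-1.2, -0.5, 5.5]
grip_width: 0.0364
gripper_force: 39.4
```

Request:
play_rows --commands '[[[1,0,0,-0.1,0],[1,0,0,-0.2,0],[1,0,0,-0.35,0],[1,0,0,-0.5,0],[1,0,0.1,-0.55,0],[1,-0.05,0.25,-0.55,0],[1,-0.1,0.4,-0.55,0],[1,-0.15,0.55,-0.55,0],[1,-0.2,0.7,-0.55,0],[1,-0.25,0.85,-0.55,0],[1,-0.3,1,-0.55,0],[1,-0.3,1,-0.55,0]]]'

```text
clock: 16.25
tcp_pos: [0.5333, 0.1457, 0.1148]
orientation: [3.137, -0.013, 0.0]
contact_force: [-0.8, -0.7, -1.2]
grip_width: 0.0363
gripper_force: 40.0
```

Request:
play_rows --commands '[[[1,-0.03,0.17,0,0],[1,-0.07,0.34,0,0],[1,-0.1,0.5,0,0],[1,-0.13,0.67,0,0],[1,-0.13,0.83,0,0],[1,-0.13,1,0,0],[1,-0.13,1,0,0]]]'

```text
clock: 16.83
tcp_pos: [0.5085, -0.0546, 0.1152]
orientation: [3.137, -0.016, 0.004]
contact_force: [0.3, -0.9, -0.9]
grip_width: 0.0364
gripper_force: 40.1
```

Request:
play_rows --commands '[[[1,0,0.17,0,0],[1,0,0.34,0,0],[1,0,0.5,0,0],[1,0,0.61,0,0],[1,0,0.61,0,0],[1,0,0.61,0,0],[1,0,0.61,0,0]]]'

```text
clock: 17.42
tcp_pos: [0.5087, -0.1676, 0.1146]
orientation: [-3.141, 0.0, -0.003]
contact_force: [0.4, 0.8, -0.2]
grip_width: 0.0364
gripper_force: 40.1
```

```bash
python3 chk.py .5088 -.1711 .046 w6.png
```

```text
tcp [ 0.5087 -0.1676  0.1146] t 17.4167 j7 -1.48
pred [282.46668421 228.29376886]
section [282.2549463  222.81571509] 1769 [ 0.5123 -0.171   0.046 ]
```

View pics/w6.png

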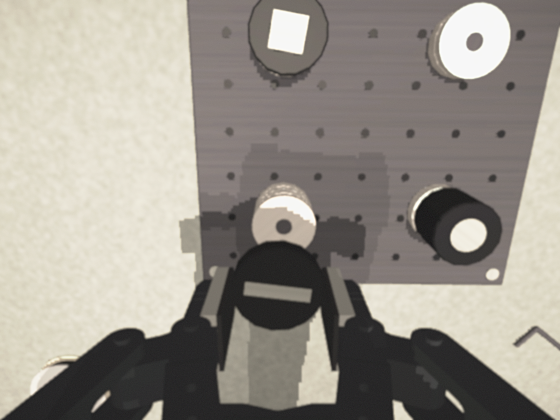

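The mount_10 strip is at (277,293) and level, the riser_34 hole is at (284,227), and mounts 18 and 34 are seated. I'll lower it.

Request:
play_rows --commands '[[[1,0.007,0.014,0.1,0],[1,0.007,0.014,0.18,0],[1,0.007,0.014,0.24,0],[1,0.007,0.014,0.28,0],[1,0.007,0.014,0.3,0],[1,0.007,0.014,0.31,0],[1,0.007,0.014,0.316,0],[1,0.007,0.014,0.316,0]]]'

```text
clock: 18.13
tcp_pos: [0.5092, -0.1703, 0.0525]
orientation: [-3.141, -0.0, 0.002]
contact_force: [-7.7, 3.3, 21.2]
grip_width: 0.0365
gripper_force: 43.7
```

Request:
play_rows --commands '[[[1,0,0,-0.005,0],[-0.45,0,0,-0.005,0],[-0.45,0,0,-0.005,0],[-0.45,0,0,-0.005,0],[-0.45,0,0,-0.1,0],[-0.45,0,0,-0.25,0],[-0.45,0,-0.15,-0.4,0],[-0.45,0,-0.35,-0.4,0],[-0.45,0,-0.55,-0.4,0],[-0.45,0,-0.75,-0.4,0],[-0.45,0,-0.95,-0.4,0],[-0.45,0,-1,-0.4,0]]]'

```text
clock: 19.13
tcp_pos: [0.5095, 0.0362, 0.1309]
orientation: [-3.138, -0.012, -0.002]
contact_force: [-0.4, 1.2, 0.0]
grip_width: 0.062
gripper_force: 0.0
```

Request:
play_rows --commands '[[[-0.45,-0.05,-0.2,0,0],[-0.45,-0.1,-0.4,0,0],[-0.45,-0.15,-0.6,0,0],[-0.45,-0.2,-0.8,0,0],[-0.45,-0.2,-1,0,0],[-0.45,-0.2,-1,0,0]]]'

```text
clock: 19.63
tcp_pos: [0.4683, 0.2385, 0.1313]
orientation: [-3.135, -0.016, -0.002]
contact_force: [0.6, 0.6, 0.5]
grip_width: 0.062
gripper_force: 0.0
```

Request:
play_rows --commands '[[[-0.45,-0.05,-0.2,0,0],[-0.45,-0.1,-0.4,0,0],[-0.45,-0.1,-0.64,0,0],[-0.45,-0.1,-0.64,0,0],[-0.45,-0.1,-0.64,0,0],[-0.45,-0.1,-0.64,0,0]]]'

```text
clock: 20.13
tcp_pos: [0.4499, 0.3562, 0.13]
orientation: [3.141, -0.0, -0.001]
contact_force: [0.3, -0.3, 0.1]
grip_width: 0.0618
gripper_force: 0.0
```

```bash
python3 chk.py .4484 .3637 .026 w7.png
```

```text
tcp [0.4499 0.3562 0.13  ] t 20.1333 j7 -2.54
pred [265.63638181 211.6457419 ]
section [261.90909091 195.18181818] 11 [0.4602 0.3661 0.026 ]
```

View pics/w7.png

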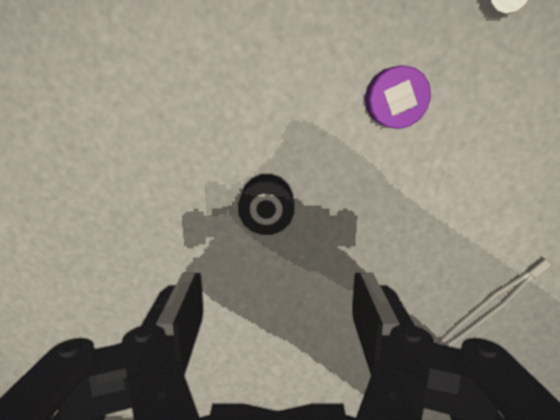

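The ring is at (266,208), within about 2 mm of the prediction. I'll grasp mount_26.

Request:
play_rows --commands '[[[-0.45,0,-0.033,0.2,0],[-0.45,0,-0.033,0.4,0],[-0.45,0,-0.033,0.55,0],[-0.45,0,-0.033,0.605,0],[-0.45,0,-0.033,0.605,0],[-0.45,0,-0.033,0.605,0],[1,0,-0.033,0.605,0],[1,0,-0.033,0.605,0],[1,0,-0.033,0.605,0],[1,0,-0.033,0.605,0],[1,0,-0.033,0.605,0],[1,0,-0.033,0.605,0]]]'

```text
clock: 21.18
tcp_pos: [0.4514, 0.3641, 0.012]
orientation: [-3.139, 0.002, -0.005]
contact_force: [-0.1, -0.8, 5.3]
grip_width: 0.0381
gripper_force: 39.6
```

Request:
play_rows --commands '[[[1,0,0,-0.2,0],[1,0,0,-0.4,0],[1,0,0.1,-0.58,0],[1,0.05,0.25,-0.58,0],[1,0.1,0.4,-0.58,0],[1,0.15,0.55,-0.58,0],[1,0.2,0.7,-0.58,0],[1,0.25,0.85,-0.58,0],[1,0.3,1,-0.58,0],[1,0.3,1,-0.58,0]]]'

```text
clock: 22.02
tcp_pos: [0.5124, 0.1554, 0.1267]
orientation: [3.138, -0.016, 0.004]
contact_force: [-1.1, -0.2, -1.1]
grip_width: 0.038
gripper_force: 40.7
```

Request:
play_rows --commands '[[[1,0.06,0.17,0,0],[1,0.12,0.34,0,0],[1,0.18,0.5,0,0],[1,0.24,0.67,0,0],[1,0.3,0.83,0,0],[1,0.3,1,0,0],[1,0.3,1,0,0]]]'

```text
clock: 22.6
tcp_pos: [0.5701, -0.0462, 0.1266]
orientation: [3.137, -0.018, 0.003]
contact_force: [-0.3, -0.9, -1.0]
grip_width: 0.0383
gripper_force: 40.7
```

Request:
play_rows --commands '[[[1,0.04,0.17,0,0],[1,0.08,0.34,0,0],[1,0.12,0.5,0,0],[1,0.16,0.67,0,0],[1,0.2,0.83,0,0],[1,0.21,1,0,0],[1,0.21,1,0,0]]]'

```text
clock: 23.18
tcp_pos: [0.6107, -0.2468, 0.1268]
orientation: [3.135, -0.017, 0.003]
contact_force: [0.2, -1.9, -0.3]
grip_width: 0.0382
gripper_force: 40.7
```

Request:
play_rows --commands '[[[1,0,0.1,0,0],[1,0,0.17,0,0],[1,0,0.17,0,0],[1,0,0.17,0,0],[1,0,0.17,0,0]]]'

```text
clock: 23.6
tcp_pos: [0.6116, -0.2695, 0.1259]
orientation: [-3.141, -0.0, -0.001]
contact_force: [-0.0, 1.5, -0.3]
grip_width: 0.0383
gripper_force: 40.7
```

```bash
python3 chk.py .6118 -.2758 .03 w8.png
```

```text
tcp [ 0.6116 -0.2695  0.1259] t 23.6 j7 -1.37
pred [286.23680946 213.20646832]
section [286.41392286 211.4374412 ] 2126 [ 0.613  -0.2759  0.03  ]
```

View pics/w8.png

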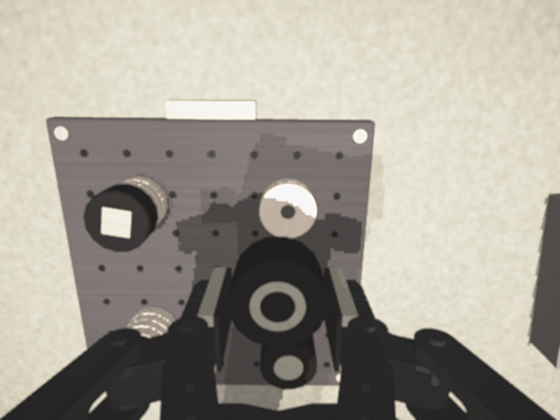

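The ring is level at (277,306) and the riser_18 hole is at (288,212). I'll lower it.

Request:
play_rows --commands '[[[1,0.01,0.03,0.1,0],[1,0.01,0.03,0.2,0],[1,0.01,0.03,0.3,0],[1,0.01,0.03,0.36,0],[1,0.01,0.03,0.39,0],[1,0.01,0.03,0.41,0],[1,0.01,0.03,0.42,0],[1,0.01,0.03,0.424,0],[1,0.01,0.03,0.424,0]]]'

```text
clock: 24.4
tcp_pos: [0.6143, -0.2767, 0.0421]
orientation: [3.141, -0.001, 0.003]
contact_force: [0.5, 1.2, -1.2]
grip_width: 0.0381
gripper_force: 40.8
```

Request:
play_rows --commands '[[[1,0,0,0.007,0],[1,0,0,0.007,0],[1,0,0,0.007,0]]]'

```text
clock: 24.65
tcp_pos: [0.6143, -0.2767, 0.042]
orientation: [3.141, -0.001, 0.003]
contact_force: [-4.4, 2.1, 11.4]
grip_width: 0.0384
gripper_force: 42.0
```

Contact. I'll release, lift and retreat to the −y side, clear of the cameras.

Request:
play_rows --commands '[[[-0.45,0,0,0,0],[-0.45,0,0,0,0],[-0.45,0,0,0,0],[-0.45,0,0,-0.1,0],[-0.45,0,0,-0.3,0],[-0.45,0,0,-0.6,0],[-0.45,0,0.2,-0.8,0],[-0.45,-0.2,0.4,-0.8,0],[-0.45,-0.4,0.6,-0.8,0],[-0.45,-0.6,0.8,-0.8,0],[-0.45,-0.7,1,-0.8,0],[-0.45,-0.8,1,-0.8,0]]]'

```text
clock: 25.65
tcp_pos: [0.4776, -0.4568, 0.199]
orientation: [3.14, -0.001, 0.002]
contact_force: [0.7, -0.1, 0.3]
grip_width: 0.0618
gripper_force: 0.0
```

Request:
play_rows --commands '[[[-0.45,-0.2,0.2,0,0],[-0.45,-0.4,0.4,0,0],[-0.45,-0.5,0.6,0,0],[-0.45,-0.5,0.8,0,0],[-0.45,-0.5,0.8,0,0],[-0.45,-0.5,0.8,0,0]]]'

```text
clock: 26.15
tcp_pos: [0.3723, -0.6216, 0.1979]
orientation: [3.137, -0.016, -0.004]
contact_force: [-0.4, -0.1, -0.6]
grip_width: 0.0618
gripper_force: 0.0
```

```bash
python3 - <<'E'
from seg import *
t=viewer.grab_frame("top"); s=viewer.grab_frame("scene"); o=get_obs(); print(o["tcp_pos"],o["clock"])
C=[[.5077,-.2753,.056],[.6118,-.2758,.056],[.6127,-.172,.056],[.5088,-.1711,.056]]
print((proj(t,C)-[340,145])*4.6,(proj(s,C)-[150,135])*6)
a=cv2.resize(t["pixels"][145:265,340:460,::-1],None,fx=4.6,fy=4.6,interpolation=cv2.INTER_CUBIC); cv2.imwrite("pics/end_t.png",a)
a=cv2.resize(s["pixels"][135:215,150:270,::-1],None,fx=6,fy=6,interpolation=cv2.INTER_CUBIC); cv2.imwrite("pics/end_s.png",a)
for uv,h in (((280,183.6),.01),((228.5,191.2),.015)):
    b=blob(t,uv,7,150)[0]; print(b,unproj(t,b,h)[0])
E
```

```text
[ 0.37716623 -0.61549331  0.19776614] 26.25
[[394.68288259 357.72782129]
 [388.91279373 167.30242109]
 [198.26336737 160.64813251]
 [199.80159324 351.06214236]] [[337.42567096  71.97619097]
 [137.48560425 150.09887512]
 [258.45439039 250.54605475]
 [464.86924296 164.77071674]]
[280.         183.65248227] [0.60804007 0.0846432  0.01      ]
[227.78985507 190.5942029 ] [0.58531207 0.21827098 0.015     ]
```

View pics/end_t.png

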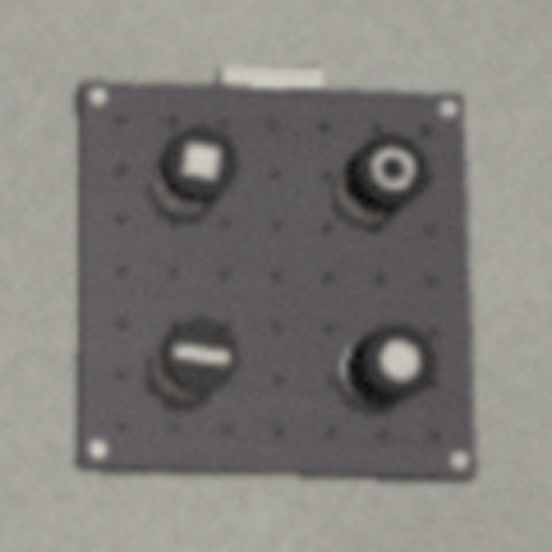

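View pics/end_s.png

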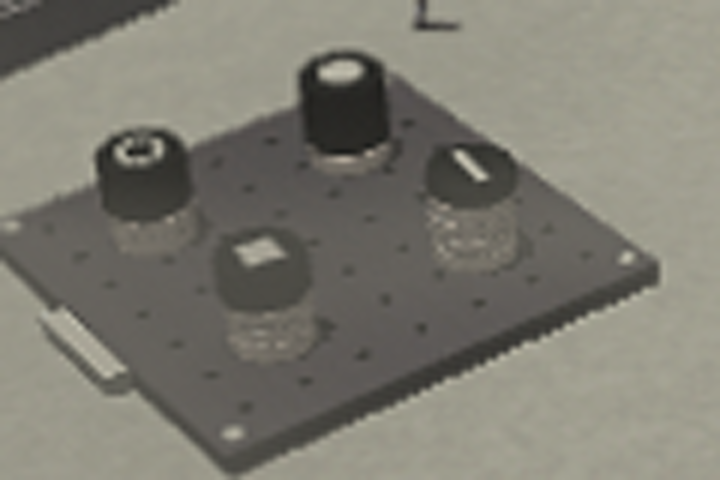

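Both pictures show all four mounts upright on their matching risers. Section centres are within about 3 mm of the riser axes, and the stubs are within about 3 mm of their first measured positions. I'll hand it in.

```bash
python3 -c "
from bench import r
print(r.hand_in())"
```

```text
the job is handed in; nothing more can be done
None
```

I handed the job in at about 26 s on the clock with all four mounts upright on their matching risers (10 on 34, 18 on 26, 26 on 18, 34 on 10), centred within about 3 mm; both stubs still measure within about 3 mm of where they started, and the hand-in returned no verdict.

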